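# Clamp the tin on the one-handed cook's board

## Task

The food tin standing on the chopping board is to be clamped so that it can be opened with one hand. Press down the release lever on the clamp's sliding jaw and, keeping it down, push the jaw back along its bar all the way to its stop; then push the tin in between the two jaws until it stands against the bar, and push the sliding jaw firmly up against it, so that the ratchet keeps the tin gripped by itself. Do all of it by pressing and pushing: pick nothing up, keep the tin upright on the board, and leave the other things where they are.

Things in the scene. Friction and masses are not known exactly. Their poses are not given: they have to be found in the camera images.
- board: Beech chopping board 210x300x21.5 mm, fixed to the worktop, with the clamp on it. Origin: centre of its underside; x points away from the robot, y (the 300 mm side) to the robot's left, z up. The clamp's jaws are two arms that stick out from its bar towards the robot, ending 5 mm to +x of the board's centre line. All heights below are above the board's top.
- bar: The clamp's straight steel bar along the board's y, 16 mm wide, 12 to 28 mm high, with 3 mm ratchet teeth (5 mm apart) on its top. Origin: on the bar's line at the board's top, over the middle of the board's length, 80 mm to +x of its centre. Axes as the board's.
- fixed_jaw: The fixed jaw at the bar's right-hand (-y) end. Its rubber face looks to +y, at y = -112 mm in the board's frame, x = 7 to 63 mm, 7 to 42 mm high. The origin lies at the bar's origin, not on the jaw.
- jaw (a joint): Travel of the sliding jaw along the bar in m; 0.112 at the stop, growing as the clamp opens (to the board's +y). Gap between the rubber faces = this + 20 mm. The ratchet blocks +y unless the release lever is down; towards -y it clicks along freely (2 to 5 N). It stays where it is left. The jaw reaches from its rubber face, at board y = this - 92 mm, 106 mm to +y.
- jaw_pad: Sprung rubber-faced pad on the inner side of the sliding jaw, as big as the fixed jaw's face. It gives way by up to 8 mm: 3 N to start, 15 N when fully in. The jaw falls back by up to one tooth (5 mm) when let go, so push it until the pad is about fully in (15 to 20 N). Origin: on the bar's line at the board's top, 10 mm to +y of the face at rest.
- release (a joint): Angle of the release lever in rad: 0 up (pawl in the teeth), 0.20 fully down. Beyond about 0.14 the pawl is clear of the teeth. A spring lifts it again as soon as it is let go, so it must be kept down while the jaw is pushed back.
- release_top (a point): Point on the black lever's upper face, over the bar, about 24 mm to -y of the thumb wall, mid-width. The face is 32 mm wide (board x) and runs from 1 to 39 mm off the wall; up, it rises towards the fixed jaw; down, it lies level, about 45 mm high. Fully down takes about 4 N and 6 mm of travel here, then it meets a hard stop.
- thumb_wall (a point): Centre of the upright black wall of the sliding jaw, over the bar, just to +y of the lever; 31 mm wide, 49 to 70 mm high (the highest part of the clamp), its face looking to -y at board y = joint jaw - 36 mm. With the fingertips pressing the lever down beside it, push against this wall to +y to move the jaw back.
- jaw_back (a point): Point on the outer (+y) face of the sliding jaw's arm, at board y = joint jaw - 62 mm, 45 mm to the robot's side of the bar's line and 25 mm high. The face is 3 to 43 mm high and free from 20 to 75 mm to the robot's side of the bar's line. Push here to -y to close the clamp.
- bar_face (a point): Point on the board's top under the bar's face that looks to the robot, midway between the jaws when the clamp is fully open. A tin that touches the bar has its axis 38 mm to the robot's side of this face.
- tin: Closed round food tin with a paper label and a ring-pull lid, 75 mm across, 58 mm high, 0.2 to 0.35 kg, standing on the board on the robot's side of the clamp. Origin: centre of its underside; z up.
- teaspoon: small steel spoon lying on the board near its left end, 130 mm long; a bystander; origin at the centre of its underside.
- lemon: yellow lemon on the worktop left of the board, 78x55x56 mm; a bystander; origin at the centre of its underside.
- low_tin: flat round tin on the worktop right of the board, 87 mm across, only 40 mm high; a bystander; origin at the centre of its underside.
- peeler: green-handled peeler on the worktop, 170x25x18 mm; a bystander; origin at the centre of its underside.
- onion: brown onion on the worktop, 75 mm across, 77 mm high; a bystander; origin at the centre of its underside.
- scissors: scissors with blue handles flat on the worktop, 199 mm long; a bystander; origin at the centre of its underside.
- spice_jar: slim spice jar with a green cap on the worktop, 46 mm across, 106 mm high; a bystander; origin at the centre of its underside.
Mind the look-alikes: they are no part of the job. What is shaped like the tin but blue is not meant.

How it is judged:
By the outcome, as a careful person would: the job done as asked, in the order asked, and still so for the second after the job is handed in, with the robot touching nothing.
It also fails if it takes over 54 s, if anything falls off the work surface, if the arm or the gripper's body presses on something with over 40 N, if the wrist force passes 120 N, or if a joint passes its speed limit or range.

## Robot

A 6-joint arm with a two-finger parallel gripper is mounted at the origin on a cart in front of the work surface, level with it; the furniture and walls round the work are solid. World frame = base frame: x ahead of the robot, y to its left, z up, the work surface at z = 0. Lengths are in m, angles in rad, forces in N, time in s.
With the tool pointing down it reaches from about 0.35 to 0.775 m from the base axis. Payload 5.5 kg.
Tool frame: the origin (TCP) lies midway between the tips of the shut fingers; the grasp point (between the pads) lies 19 mm behind it; z points along the fingers, y is the line along which they close (so a half turn about z gives the same grasp; the last joint's range is limited). The gripper opens to 85 mm and grips with 20 to 120 N. Pads are 22 mm wide; open, the fingers measure 114 mm over their backs; the gripper's body (76 mm by 85 mm) begins 54 mm behind the grasp point. The pads swing forward as they close: fully open they stand 13 mm farther back than shut.
Start: joints at [-1.374, 0.313, 0.046, 1.304, 0, 1.431], TCP at [0.19, -0.543, 0.211] pointing down, gripper open.
Joint ranges: [-2.76, 2.76], [-0.86, 1.69], [-1.03, 1.26], [-2.2, 2.34], [-1.47, 1.5], [-3.14, 3.14]. Speed limits (rad/s): [2.57, 2.57, 3.14, 3.14, 3.14, 3.14].

## Interface

Orientations are given as a unit quaternion [x, y, z, w].
In Python, from bench import arm gives the robot as it stands. The module is installed in compiled form; this text tells all that it offers. Calls block until the motion is done:
- arm.move_pose(position, orientation): joint-space move of the TCP to a pose.
- arm.move_l(position, orientation=None, velocity=0.15): straight line of the TCP; orientation=None keeps the orientation; velocity is the mean speed in m/s.
- arm.set_joints(angles): joint-space move.
- arm.grip(opening): finger opening in m; the grip force is fixed at half the most; returns when the fingers have stopped.
- arm.sleep(seconds).
- arm.ik(position, orientation): joint angles nearest the present ones, or None.
- arm.get_state(): the state.
- arm.camera(name): name is "scene" or "top" or "wrist"; returns (picture, depth): 480x640x3 uint8, red, green, blue; 480x640 float32, m along the optical axis (not along the pixel's ray), 0 where there is no reading.
- arm.camera_model(name): a dict with "camera_matrix" (3x3 intrinsics, pixels), "k1" (the pictures are not rectified: a ray, as slopes to the right and down, at radius r is drawn at 1 + k1 r^2 times it, then the intrinsics apply), "rvec" (rotation vector, rad) and "tvec" (3), from world to camera coordinates, as OpenCV has them; the wrist camera has in their place "hand_eye" (4x4, takes a point from camera to tool coordinates, whose origin is the TCP and whose axes are the flange's). Camera axes: x right, y down, z forward; pixel columns grow to the right and rows downward; lengths in m; the calibration is good to about 2 mm. A picture is of the moment at which its call begins: read the wrist's pose just before it. camera_model takes no time and is no camera call.
A pose or a line that the arm cannot do raises arm.Unreachable and nothing moves.
- arm.hand_in(): hands the job in; it is judged then, once.
The state is a dict: "clock": time; "qpos": joint angles; "joint_velocities": joint speeds; "joint_efforts": joint torques, N m; "tool_pos": TCP position; "ee_rot": TCP orientation; "force": force on the tool from outside, world axes, zero at the start; "ft_torque": the same for the moment, N m; "grip_width": finger opening in m; "finger_force": force on a finger pad.
Only numpy, scipy, OpenCV 4.12 (cv2) and the standard library are available. Lean on these libraries where they do the work, as an engineer would, in place of code of your own. Each camera call takes 0.05 s, during which the arm holds its last target. There are 200 camera calls.

## Working session

There is one attempt and no reset: what is moved stays moved. The work goes in short steps, each a Python script; the robot and the scene stay as the last script left them, time stands still between calls to the robot, and variables do not carry over. Pictures are saved under pics/ and viewed, at most 11 in all, crops included, and the job is handed in when it is done.

```bash
mkdir -p pics; cat > h.py <<'E'
import numpy as np, cv2
from bench import arm
from scipy.spatial.transform import Rotation as R
def cam(n):
    s=arm.get_state(); p,d=arm.camera(n); m=arm.camera_model(n)
    K=np.array(m["camera_matrix"])
    if n=="wrist":
        T=np.eye(4);T[:3,:3]=R.from_quat(s["ee_rot"]).as_matrix();T[:3,3]=s["tool_pos"]
        T=T@np.array(m["hand_eye"])
    else:
        W=np.eye(4);W[:3,:3]=cv2.Rodrigues(np.array(m["rvec"],float))[0];W[:3,3]=np.ravel(m["tvec"]);T=np.linalg.inv(W)
    return p,d,K,m["k1"],T
def rays(uv,K,k1):
    uv=np.atleast_2d(np.array(uv,float)); x=(uv-[K[0,2],K[1,2]])/[K[0,0],K[1,1]]
    y=x.copy()
    for _ in range(20): y=x/(1+k1*(y**2).sum(1,keepdims=True))
    return np.c_[y,np.ones(len(y))]
def onplane(uv,z,K,k1,T):
    r=rays(uv,K,k1)@T[:3,:3].T; c=T[:3,3]
    return c+r*((z-c[2])/r[:,2])[:,None]
def bydepth(uv,d,K,k1,T):
    uv=np.atleast_2d(uv).astype(int); r=rays(uv,K,k1)*d[uv[:,1],uv[:,0]][:,None]
    return r@T[:3,:3].T+T[:3,3]
E
python3 - <<'E'
from h import *
import pickle
o={}
for n in("scene","top"):
    o[n]=cam(n); cv2.imwrite(f"pics/{n}0.png",o[n][0][:,:,::-1]); print(n,o[n][4].round(3).tolist(),o[n][2][0,0])
pickle.dump(o,open("o.pkl","wb")); s=arm.get_state(); print(s["clock"],s["ee_rot"],s["force"])
E
```

```text
scene [[-0.677, -0.526, 0.514, -0.226], [-0.735, 0.499, -0.458, 0.702], [-0.015, -0.688, -0.725, 1.163], [0.0, 0.0, 0.0, 1.0]] 491.3846604514687
top [[-0.001, -0.99, 0.14, 0.324], [-1.0, -0.003, -0.026, 0.042], [0.026, -0.14, -0.99, 1.602], [0.0, 0.0, 0.0, 1.0]] 529.0464163369597
0.1 [ 9.85857434e-01  1.67584127e-01 -4.26410531e-05 -8.23188634e-04] [-0.4052497   0.06810769 -0.19965139]
```

View pics/top0.png

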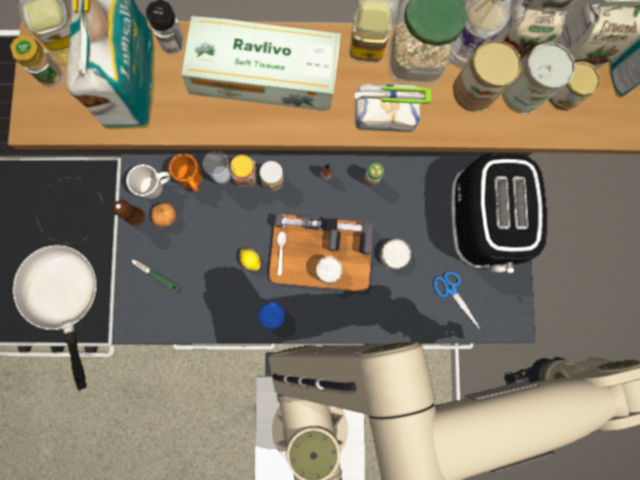

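View pics/scene0.png

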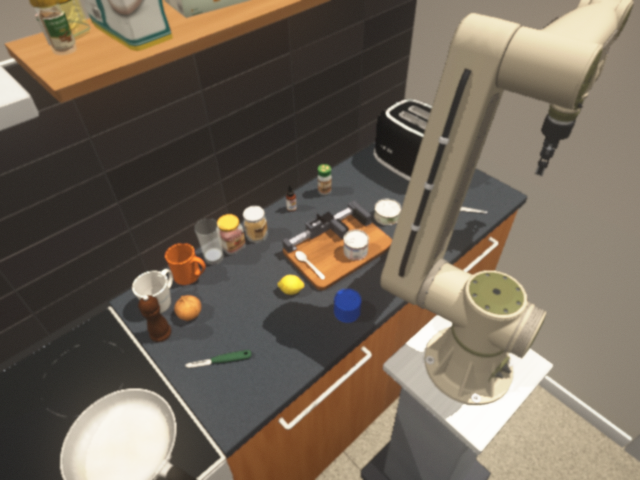

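Top view: the board is at about (272..371, 215..290), with the bar along its top edge, the fixed jaw at (367,238), and the sliding jaw at (335,238). The tin candidates are the one on the board at (328,268), the low tin at (396,253) on the worktop, and the blue one at (272,315). The one on the board fits: it stands on the board, on the robot's side of the clamp, and it isn't blue. Next I'll measure the board and look from the wrist.

```bash
python3 - <<'E'
from h import *
import pickle
p,d,K,k1,T=pickle.load(open("o.pkl","rb"))["top"]
hsv=cv2.cvtColor(p,cv2.COLOR_RGB2HSV); m=cv2.inRange(hsv,(3,90,60),(20,255,255)); mm=np.zeros_like(m); mm[205:300,262:380]=m[205:300,262:380]
mm=cv2.morphologyEx(mm,cv2.MORPH_OPEN,np.ones((3,3)))
v,u=np.nonzero(mm); P=onplane(np.c_[u,v],0.0215,K,k1,T)
r=cv2.minAreaRect(P[:,:2].astype(np.float32)*1000); print(r)
print(bydepth([(328,268),(396,253)],d,K,k1,T).round(3), onplane([(328,268)],.0795,K,k1,T))
c=np.array(r[0])/1000
from math import *
for z in (.36,.30):
  for yaw in (0,pi/2,-pi/2):
    q=(R.from_euler('z',yaw)*R.from_quat([1,0,0,0])).as_quat()
    print(z,yaw,arm.ik([c[0]-0.02,c[1],z],q))
print(arm.camera_model("wrist")["hand_eye"], arm.camera_model("wrist")["camera_matrix"])
E
```

```text
((515.6465454101562, -34.34498596191406), (303.90289306640625, 214.721923828125), 84.47541809082031)
[[ 0.463 -0.052  0.075]
 [ 0.512 -0.259  0.033]] [[ 0.46270782 -0.05156328  0.0795    ]]
0.36 0 [-0.23090599  0.16306813  0.21351503  1.62124322  0.          2.91068666]
0.36 1.5707963267948966 [-0.23090599  0.16306813  0.21351503  1.62124322  0.          1.33989034]
0.36 -1.5707963267948966 [-0.23090599  0.16306813  0.21351503  1.62124322  0.         -1.80170232]
0.3 0 [-0.23090599  0.14977989  0.05138938  1.47240581  0.          2.91068666]
0.3 1.5707963267948966 [-0.23090599  0.14977989  0.05138938  1.47240581  0.          1.33989034]
0.3 -1.5707963267948966 [-0.23090599  0.14977989  0.05138938  1.47240581  0.         -1.80170232]
[[ 7.08333964e-04 -9.60508593e-01 -2.78249423e-01  7.22040743e-02]
 [ 9.99999689e-01  7.76744229e-04 -1.35618476e-04  7.29249563e-04]
 [ 3.46391345e-04 -2.78249240e-01  9.60508844e-01 -1.63850883e-01]
 [ 0.00000000e+00  0.00000000e+00  0.00000000e+00  1.00000000e+00]] [[342.5667342    0.         322.70005486]
 [  0.         342.5667342  241.30434613]
 [  0.           0.           1.        ]]
```

```bash
python3 - <<'E'
from h import *
import pickle
yaw=-0.0964
q=(R.from_euler('z',yaw+np.pi/2)*R.from_quat([1,0,0,0])).as_quat()
arm.move_pose([0.535,-0.035,0.26],q)
w=cam("wrist"); pickle.dump(w,open("w.pkl","wb")); print(arm.get_state()["clock"],w[4].round(3).tolist())
cv2.imwrite("pics/w0.png",w[0][:,:,::-1])
E
```

```text
2.35 [[0.995, -0.093, -0.027, 0.544], [-0.097, -0.956, -0.277, 0.034], [-0.0, 0.278, -0.961, 0.424], [0.0, 0.0, 0.0, 1.0]]
```

View pics/w0.png

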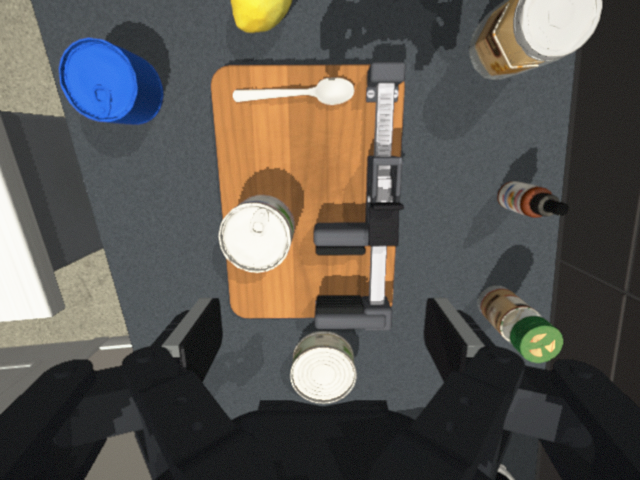

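Wrist view (right = board +x, up = +y): the tin's lid is at (257,236) on the board. The low tin is off the board at (323,367) and the blue tin is at (100,80). The sliding jaw's arm is at (342,236) and its lever and wall at (383,215). The fixed jaw is at (350,313) and the spoon at (240..355, 92). I'll refine the board pose and confirm in an enlarged crop.

```bash
python3 - <<'E'
from h import *
import pickle
p,d,K,k1,T=pickle.load(open("w.pkl","rb"))
hsv=cv2.cvtColor(p,cv2.COLOR_RGB2HSV); m=cv2.inRange(hsv,(3,80,50),(22,255,255)); mm=np.zeros_like(m); mm[55:330,200:415]=m[55:330,200:415]
mm=cv2.morphologyEx(mm,cv2.MORPH_OPEN,np.ones((5,5)))
v,u=np.nonzero(mm); P=onplane(np.c_[u,v],0.0215,K,k1,T)
r=cv2.minAreaRect(P[:,:2].astype(np.float32)*1000); print(r)
c=np.array(r[0])/1000; yaw=np.radians(r[2]-90 if r[2]>45 else r[2])
B=lambda X:np.c_[(X[:,:2]-c)@np.array([[np.cos(yaw),-np.sin(yaw)],[np.sin(yaw),np.cos(yaw)]]),X[:,2]-.0215]
print(c,yaw)
u,v=np.meshgrid(np.arange(200,420),np.arange(50,335)); uv=np.c_[u.ravel(),v.ravel()]
X=B(bydepth(uv,d,K,k1,T))
# profile along bar line by height
for y in range(-150,150,6):
    s=(abs(X[:,0]-.08)<.010)&(abs(X[:,1]*1000-y)<3)
    a=(abs(X[:,0]-.035)<.02)&(abs(X[:,1]*1000-y)<3)&(X[:,2]>.0)
    print(y,(np.percentile(X[s,2],[20,50,90])*1000).round(0) if s.any() else '', (np.median(X[a,2])*1000).round(0) if a.any() else '')
t=(X[:,2]>.053)&(X[:,2]<.064)&(X[:,0]<.02)
h=X[t][:,:2].astype(np.float32); print('tin',cv2.minEnclosingCircle(h),h.mean(0),len(h))
print('spoon',B(onplane([(240,96),(355,92)],.0215,K,k1,T)))
print('jaws arm edges',B(onplane([(342,222),(342,246),(350,300)],.0645,K,k1,T)))
cv2.imwrite("pics/crop.png",cv2.resize(p[170:335,210:410,::-1],None,fx=3.6,fy=3.6,interpolation=cv2.INTER_CUBIC))
E
```

```text
((520.731201171875, -34.3748779296875), (299.9896240234375, 210.04623413085938), 84.70896911621094)
[ 0.5207312  -0.03437488] -0.0923459097468246
-150  
-144 [40. 40. 41.] 41.0
-138 [42. 43. 44.] 44.0
-132 [43. 44. 45.] 44.0
-126 [42. 43. 45.] 43.0
-120 [39. 40. 42.] 43.0
-114 [24. 29. 37.] 32.0
-108 [20. 29. 30.] 0.0
-102 [18. 28. 30.] 1.0
-96 [18. 29. 30.] 0.0
-90 [15. 29. 30.] 1.0
-84 [22. 29. 30.] 1.0
-78 [22. 29. 30.] 1.0
-72 [19. 29. 30.] 0.0
-66 [23. 29. 30.] 0.0
-60 [18. 29. 30.] 
-54 [21. 28. 30.] 
-48 [28. 29. 30.] 42.0
-42 [29. 29. 30.] 42.0
-36 [53. 54. 55.] 43.0
-30 [53. 54. 55.] 44.0
-24 [52. 53. 54.] 43.0
-18 [51. 52. 53.] 24.0
-12 [50. 50. 52.] 0.0
-6 [49. 49. 50.] 1.0
0 [48. 49. 49.] 0.0
6 [68. 70. 71.] 0.0
12 [44. 56. 71.] 0.0
18 [43. 44. 55.] 0.0
24 [43. 45. 50.] 0.0
30 [43. 44. 49.] 0.0
36 [30. 38. 47.] 1.0
42 [29. 31. 52.] 0.0
48 [44. 56. 58.] 0.0
54 [53. 56. 58.] 1.0
60 [19. 29. 32.] 0.0
66 [25. 30. 32.] 0.0
72 [22. 30. 32.] 402.0
78 [22. 29. 32.] 0.0
84 [19. 30. 32.] 1.0
90 [21. 29. 31.] 1.0
96 [24. 29. 32.] 0.0
102 [23. 30. 32.] 1.0
108 [27. 30. 32.] 1.0
114 [20. 29. 31.] 5.0
120 [25. 29. 30.] 3.0
126 [28. 30. 37.] 4.0
132 [36. 37. 38.] 6.0
138 [36. 37. 38.] 1.0
144 [36. 37. 38.] 1.0
tin ((-0.055225908756256104, -0.02540409192442894), 0.0378449484705925) [-0.05587743 -0.02525353] 3897
spoon [[-7.33351469e-02  1.18937433e-01  2.08166817e-17]
 [ 5.16223028e-02  1.22391137e-01  2.08166817e-17]]
jaws arm edges [[ 0.03669546 -0.0120277   0.043     ]
 [ 0.03698907 -0.03897384  0.043     ]
 [ 0.04687733 -0.10384016  0.043     ]]
```

View pics/crop.png

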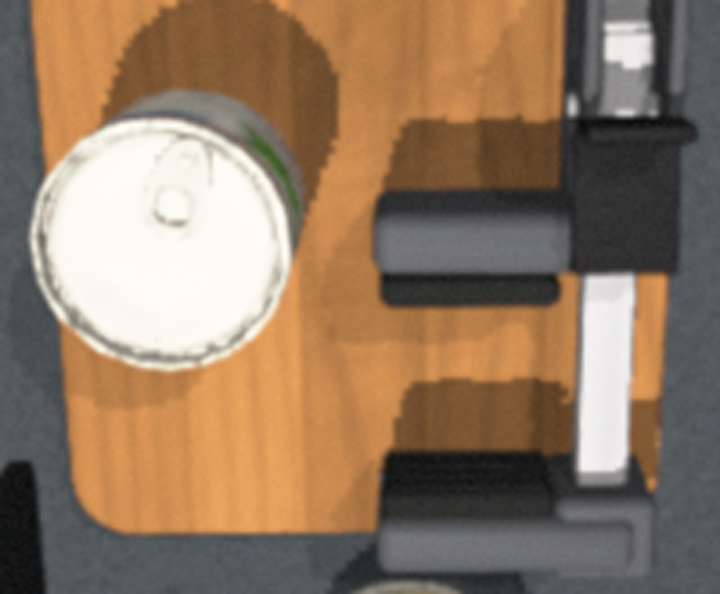

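The crop confirms it: a tin with a white ring-pull lid and green label, next to the two grey jaw arms. The thumb wall is at crop (640,130). The board fit is 300.0x210.0 mm, the jaw is at about 0.039, and the tin is at board (-55,-25) mm. Now I'll press the lever.

```bash
cat >> h.py <<'E'
C=np.array([0.52073,-0.03437]); YAW=-0.09235
BR=R.from_euler('z',YAW); 
Q=(R.from_euler('z',YAW+np.pi/2)*R.from_quat([1,0,0,0])).as_quat()    # tool y along board x
Q0=(R.from_euler('z',YAW)*R.from_quat([1,0,0,0])).as_quat()           # tool y along board y
def b2w(x,y,h): return BR.apply([x,y,h+.0215])+[C[0],C[1],0]
def st(F0=0):
    s=arm.get_state(); p=BR.inv().apply(np.array(s["tool_pos"])-[C[0],C[1],.0215])
    return p,BR.inv().apply(np.array(s["force"])-F0),s
def rep(t,F0=0):
    p,f,s=st(F0); print(t,round(s["clock"],2),"b",(p*1000).round(1),"F",f.round(1),flush=True)
E
python3 - <<'E'
from h import *
arm.grip(0.0)
arm.move_l(b2w(.08,-.013,.075),Q,0.2)
arm.sleep(.2)
F0=np.array(arm.get_state()["force"]); np.save("F0.npy",F0); print(F0)
rep("above",F0)
for h in np.arange(.060,.0425,-.0015):
    arm.move_l(b2w(.08,-.013,h),Q,.03); p,f,s=st(F0); rep(round(h,4),F0)
    if f[2]>10: break
E
```

```text
[-0.54196423  0.09375606  0.12438054]
above 4.35 b [ 80.6 -13.   76.4] F [0. 0. 0.]
0.06 5.0 b [ 79.9 -13.   59.8] F [ 0.9  0.4 -0.1]
0.0585 5.25 b [ 80.  -13.   58.5] F [ 0.8 -0.1  0.7]
0.057 5.5 b [ 79.9 -13.   56.9] F [-0.   0.8 -0.3]
0.0555 5.75 b [ 79.9 -13.   55.4] F [ 0.7 -0.7  0. ]
0.054 6.0 b [ 79.9 -13.   53.9] F [ 0.5 -1.3 -0.7]
0.0525 6.25 b [ 79.9 -13.   52.4] F [ 0.4  0.2 -0.4]
0.051 6.5 b [ 79.9 -13.   50.9] F [ 1.3  1.  -0.1]
0.0495 6.75 b [ 79.9 -13.   49.4] F [ 1.  -0.5  0.3]
0.048 7.0 b [ 79.9 -13.   47.8] F [ 0.3 -1.  -0.5]
0.0465 7.25 b [ 79.9 -13.   46.4] F [ 0.9 -0.3  0.1]
0.045 7.5 b [ 79.9 -13.   44.8] F [-0.1 -0.1  0.1]
0.0435 7.75 b [ 79.9 -13.   43.4] F [ 1.   0.3 -0.5]
```

```bash
python3 - <<'E'
from h import *
print(arm.get_state()["grip_width"])
w=cam("wrist"); cv2.imwrite("pics/w1.png",w[0][:,:,::-1])
E
```

```text
6.383898150667202e-06
```

View pics/w1.png

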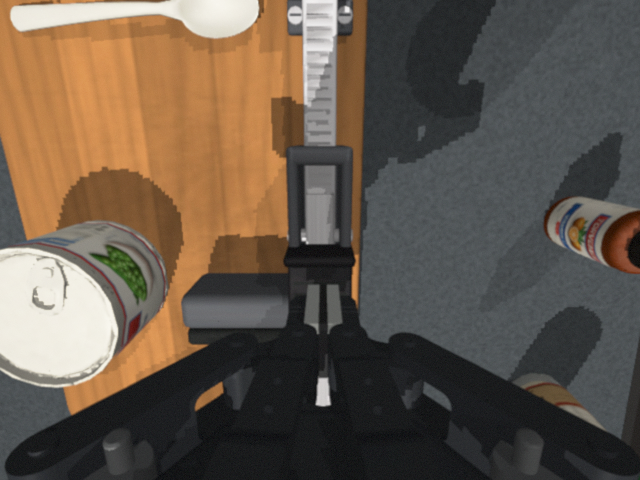

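The fingertips are centred over the lever, with the tips at about (322,290) and the wall edge at row 258. There's no contact force yet, so I'll keep lowering.

```bash
python3 - <<'E'
from h import *
F0=np.load("F0.npy")
for h in np.arange(.0425,.034,-.001):
    arm.move_l(b2w(.08,-.013,h),Q,.03); arm.sleep(.05); p,f,s=st(F0); rep(round(h,4),F0)
    if f[2]>6: break
print(s["joint_efforts"])
w=cam("wrist"); p,d,K,k1,T=w; import pickle; pickle.dump(w,open("w2.pkl","wb"))
cv2.imwrite("pics/w2.png",cv2.resize(p[200:350,220:420,::-1],None,fx=4,fy=4,interpolation=cv2.INTER_CUBIC))
E
```

```text
0.0425 8.1 b [ 80.  -13.   42.5] F [0.8 0.4 0. ]
0.0415 8.4 b [ 80.  -13.   41.4] F [1.1 0.3 0.1]
0.0405 8.7 b [ 79.9 -13.   40.4] F [ 1.  -0.1  0.4]
0.0395 9.0 b [ 80.  -13.   39.5] F [ 0.8 -0.3  0.6]
0.0385 9.3 b [ 80.  -13.   38.5] F [ 0.9  0.2 -0.7]
0.0375 9.6 b [ 80.  -13.   37.5] F [ 0.7 -1.   0.4]
0.0365 9.9 b [ 79.9 -13.   36.5] F [0.7 0.  0.5]
0.0355 10.2 b [ 79.9 -13.   35.4] F [ 0.6 -0.2 -0.2]
0.0345 10.5 b [ 80.  -13.   34.5] F [ 1.3 -0.5 -0.2]
[-5.21467446e-04 -5.26669514e+01  2.70002854e+01 -3.31402880e-04
 -2.52526170e-04  2.93454229e-05]
```

View pics/w2.png

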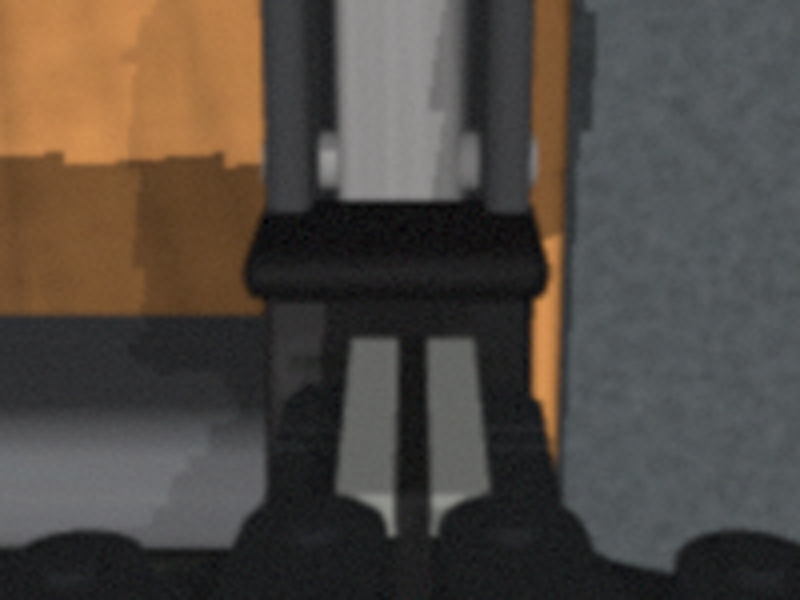

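```bash
python3 - <<'E'
from h import *
import pickle
p,d,K,k1,T=pickle.load(open("w2.pkl","rb"))
H=np.linalg.inv(np.array(arm.camera_model("wrist")["hand_eye"]))
for z in(0,-.01,-.02,-.04):
    for x in (0,.011):
        print(z,x,cv2.projectPoints(np.array([[x,0,z]]),H[:3,:3],H[:3,3],K,np.array([k1,0,0,0.]))[0].ravel().round(0))
def B(uv): return (BR.inv().apply(bydepth(uv,d,K,k1,T)-[C[0],C[1],.0215])*1000).round(0)
for u in (300,313,323,333,345):
    print(u,[(v,B([(u,v)])[0].tolist()) for v in range(258,345,6)])
E
```

```text
Traceback (most recent call last):
cv2.error: OpenCV(4.12.0) /io/opencv/modules/calib3d/src/calibration_base.cpp:1490: error: (-215:Assertion failed) npoints >= 0 && (depth == CV_32F || depth == CV_64F) in function 'projectPoints'
```

```bash
python3 - <<'E'
from h import *
import pickle
p,d,K,k1,T=pickle.load(open("w2.pkl","rb"))
H=np.linalg.inv(np.array(arm.camera_model("wrist")["hand_eye"]))
pts=np.array([[[x,0,z]] for z in(0,-.01,-.02,-.04) for x in (0,.011)],float)
print(cv2.projectPoints(pts,cv2.Rodrigues(H[:3,:3])[0],H[:3,3].copy(),K,np.array([k1,0,0,0.]))[0].reshape(-1,4).round(0))
def B(uv): return (BR.inv().apply(bydepth(uv,d,K,k1,T)-[C[0],C[1],.0215])*1000).round(0).astype(int)
for u in (295,313,323,333,350):
    print(u,[(v,B([(u,v)])[0].tolist()) for v in range(262,345,8)])
E
```

```text
[[319. 284. 319. 264.]
 [319. 293. 319. 272.]
 [319. 302. 319. 280.]
 [318. 324. 318. 299.]]
295 [(262, [71, 12, 69]), (270, [71, 9, 70]), (278, [69, -4, 48]), (286, [69, -7, 50]), (294, [69, -11, 50]), (302, [70, -6, 69]), (310, [71, -6, 76]), (318, [71, -6, 82]), (326, [73, 0, 99]), (334, [73, 0, 103]), (342, [73, 0, 107])]
313 [(262, [78, 12, 70]), (270, [78, 9, 70]), (278, [77, -3, 50]), (286, [77, -2, 61]), (294, [78, -2, 69]), (302, [78, -2, 77]), (310, [78, -2, 84]), (318, [78, -2, 90]), (326, [78, -3, 93]), (334, [79, -1, 102]), (342, [79, -1, 106])]
323 [(262, [82, 11, 68]), (270, [82, 9, 72]), (278, [82, -4, 48]), (286, [82, -2, 62]), (294, [82, -2, 69]), (302, [82, -2, 77]), (310, [82, -2, 84]), (318, [82, -2, 89]), (326, [82, -4, 92]), (334, [82, -6, 93]), (342, [82, -9, 95])]
333 [(262, [86, 12, 69]), (270, [86, 9, 72]), (278, [86, -3, 49]), (286, [86, -2, 62]), (294, [86, -2, 70]), (302, [86, -1, 78]), (310, [86, -2, 83]), (318, [85, -2, 90]), (326, [85, -1, 97]), (334, [85, -1, 101]), (342, [85, -1, 106])]
350 [(262, [93, 11, 68]), (270, [93, 9, 71]), (278, [95, -4, 48]), (286, [94, -7, 50]), (294, [95, -11, 51]), (302, [93, -7, 68]), (310, [93, -6, 75]), (318, [92, -6, 82]), (326, [91, -1, 98]), (334, [90, -1, 102]), (342, [90, -1, 106])]
```

The depth data shows the finger's front face ending above the lever, which is still up at 50 mm. So the real tips end well behind the stated TCP. I'll keep going down until there's contact.

```bash
python3 - <<'E'
from h import *
F0=np.load("F0.npy")
for h in np.arange(.033,.010,-.0015):
    arm.move_l(b2w(.08,-.013,h),Q,.05); p,f,s=st(F0); rep(round(h,4),F0)
    if f[2]>6: break
E
```

```text
0.033 10.8 b [ 79.9 -13.   32.9] F [0.8 0.7 0.4]
0.0315 11.05 b [ 79.9 -13.   31.4] F [ 0.9  0.1 -0.1]
0.03 11.3 b [ 80.2 -13.1  30.1] F [1.6 0.2 2.1]
0.0285 11.55 b [ 80.3 -13.1  28.6] F [ 0.9 -0.9  1.5]
0.027 11.8 b [ 80.2 -13.2  27.1] F [ 0.7 -1.   2.3]
0.0255 12.05 b [ 80.2 -13.2  25.6] F [ 1.2 -1.8  3.4]
0.024 12.3 b [ 80.3 -13.1  24.7] F [ 0.7 -1.5  7. ]
```

The lever is down: first contact at 30, hard stop at about 24.7. The true tips are therefore about 20 mm above the stated TCP. Now I'll push back.

```bash
python3 - <<'E'
from h import *
F0=np.load("F0.npy")
arm.move_l(b2w(.08,-.013,.0235),Q,.05); rep("dn",F0)
for y in list(np.arange(-.007,.056,.009))+list(np.arange(.057,.080,.002)):
    arm.move_l(b2w(.08,y,.0235),Q,.06); p,f,s=st(F0); rep(round(y,4),F0)
    if f[1]<-18 or f[2]>30: break
E
```

```text
dn 12.55 b [ 80.3 -13.2  24.7] F [-0.8 -1.2  9.5]
-0.007 12.8 b [80.4 -6.4 24.7] F [-1.   0.5  9.4]
0.002 13.1 b [80.3  2.9 24.6] F [-1.2  0.3  8.7]
0.011 13.4 b [80.3 12.  24.6] F [-1.7  1.2 10.1]
0.02 13.7 b [80.3 21.  24.6] F [-1.6  1.4  8.9]
0.029 14.0 b [80.3 30.  24.6] F [-0.9  0.5  9. ]
0.038 14.3 b [80.3 39.1 24.6] F [-0.4  1.1  8.5]
0.047 14.6 b [80.3 48.1 24.6] F [-0.8  1.4  8.9]
0.056 14.9 b [80.3 56.6 24.7] F [-0.9 -0.4  9.1]
0.057 15.15 b [80.3 56.6 24.6] F [-1.6 -2.3  9. ]
0.059 15.4 b [80.5 57.8 24.7] F [-1.1 -4.4  9.6]
0.061 15.65 b [80.6 59.6 24.7] F [-0.8 -5.3  9.1]
0.063 15.9 b [80.8 61.6 24.7] F [-0.6 -5.8  8.3]
0.065 16.15 b [80.9 63.6 24.7] F [ 0.  -6.3  9. ]
0.067 16.4 b [80.9 64.8 24.7] F [ 0.1 -8.3  8. ]
0.069 16.65 b [80.9 64.7 24.7] F [  0.3 -14.5   8.6]
0.071 16.9 b [80.8 64.7 24.7] F [ -0.1 -21.3   8.7]
```

The jaw is at its stop: the fingertips stalled at y = 64.7 mm and the stop gives about 65 expected. Next I'll lift off and set up a two-fingertip cradle behind the tin.

```bash
cat >> h.py <<'E'
QP=(R.from_euler('z',YAW+np.pi)*R.from_quat([1,0,0,0])).as_quat()
E
python3 - <<'E'
from h import *
F0=np.load("F0.npy")
arm.move_l(b2w(.08,.0655,.0235),Q,.05); rep("relax",F0)
arm.move_l(b2w(.08,.0645,.10),Q,.15)
arm.move_pose(b2w(-.113,-.025,.10),QP)
arm.grip(.04); rep("over")
w=cam("wrist"); cv2.imwrite("pics/w3.png",w[0][:,:,::-1])
print(arm.ik(b2w(-.113,-.025,.004),QP),arm.get_state()["grip_width"])
E
```

```text
relax 17.16 b [80.9 64.7 24.7] F [ 1.5 -3.6  8.6]
over 19.86 b [-112.9  -25.   100. ] F [-0.1  0.1  0.6]
[-0.31670356  0.15299747 -0.65974487  0.75805399  0.         -0.22435356] 0.03990240457201506
```

View pics/w3.png

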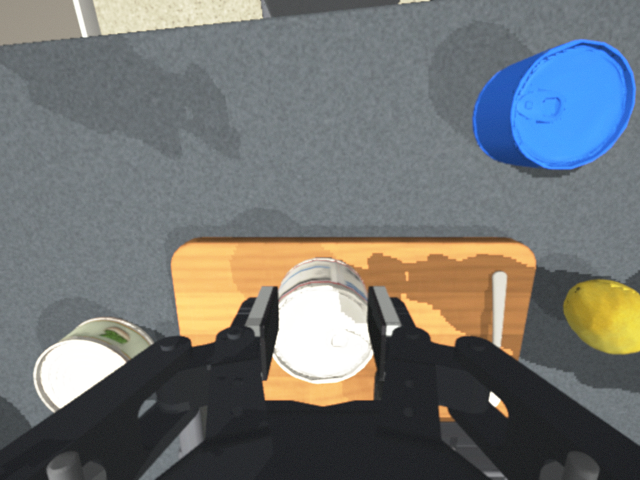

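Seen from above with the camera on the robot's side, the tin sits at (323,325), centred between the fingertips at (262,330) and (383,330). Nothing else is near the descent path. I'll descend behind it and push.

```bash
python3 - <<'E'
from h import *
arm.move_l(b2w(-.116,-.025,.004),QP,.12); arm.sleep(.1)
F0=np.array(arm.get_state()["force"]); np.save("F1.npy",F0); rep("low"); print(F0)
for x in np.arange(-.110,-.085,.005):
    arm.move_l(b2w(x,-.025,.004),QP,.06); rep(round(x,4),F0)
E
```

```text
low 20.96 b [-115.2  -25.2    4.7] F [ 0.3 -0.5  0.7]
[ 0.28534247 -0.48994981  0.6574617 ]
-0.11 21.21 b [-109.   -25.2    4.5] F [ 0.3 -0.2 -0.2]
-0.105 21.46 b [-104.5  -25.1    4.1] F [-0.4  1.  -0.4]
-0.1 21.71 b [-99.7 -25.    4. ] F [-0.8  1.  -0.7]
-0.095 21.96 b [-94.7 -25.    3.9] F [-0.5  0.6 -0.8]
-0.09 22.21 b [-89.6 -25.    4. ] F [-0.1  1.  -0.4]
```

```bash
python3 - <<'E'
from h import *
F0=np.load("F1.npy")
xs=np.linspace(-.09,-.030,5)[1:]
for x in xs:
    arm.move_l(b2w(x,-.025-.025*(x+.09)/.06,.004),QP,.06); rep(round(x,4),F0)
w=cam("wrist"); cv2.imwrite("pics/w4.png",w[0][:,:,::-1])
E
```

```text
-0.075 22.63 b [-74.2 -31.6   4.1] F [-0.6  1.3 -1. ]
-0.06 23.06 b [-59.2 -37.8   4.1] F [-0.8  1.3 -0.7]
-0.045 23.48 b [-44.2 -44.1   4. ] F [-0.4  0.3 -0. ]
-0.03 23.91 b [-29.2 -50.3   4. ] F [-0.4  0.1 -0.7]
```

View pics/w4.png

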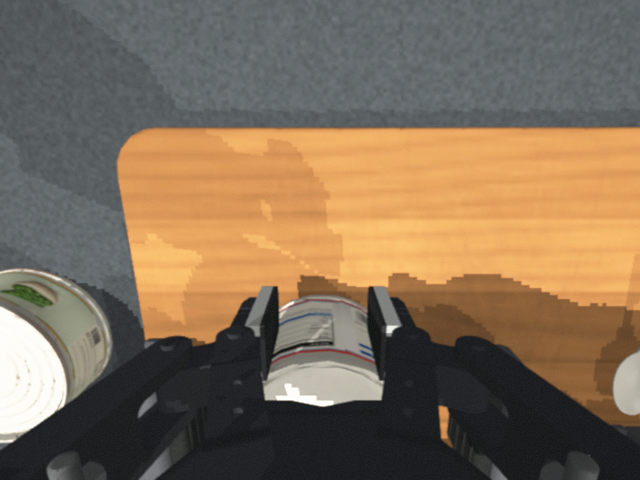

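The tin is upright, seated between the pads at (270..380, 300), and moving with the gripper. I'll push on to the bar in fine steps.

```bash
python3 - <<'E'
from h import *
F0=np.load("F1.npy")
for x in list(np.arange(-.024,-.014,.005))+list(np.arange(-.0125,.008,.0015)):
    arm.move_l(b2w(x,-.050,.004),QP,.04); p,f,s=st(F0); rep(round(x,4),F0)
    if f[0]<-4.5: break
E
```

```text
-0.024 24.26 b [-23.6 -50.    4. ] F [0.4 0.1 0.1]
-0.019 24.53 b [-18.6 -50.    4. ] F [ 0.6  0.4 -0.4]
-0.0125 24.85 b [-11.8 -50.1   4. ] F [-0.9  0.4 -0.2]
-0.011 25.1 b [-10.9 -50.    4. ] F [-1.3  0.7 -0.2]
-0.0095 25.35 b [-10.  -50.    3.9] F [-3.   0.9  1.8]
-0.008 25.6 b [ -9.9 -49.9   3.8] F [-7.9 -0.6  5.9]
```

The tin is against the bar (stalled at x = -10, 8 N). I'll retreat and go round to the jaw's back.

```bash
python3 - <<'E'
from h import *
arm.move_l(b2w(-.075,-.050,.006),QP,.12)
arm.move_l(b2w(-.075,-.050,.09),QP,.2)
w=cam("top"); cv2.imwrite("pics/t1.png",cv2.resize(w[0][195:305,255:415,::-1],None,fx=4.5,fy=4.5,interpolation=cv2.INTER_CUBIC))
arm.grip(0)
arm.move_pose(b2w(.033,.085,.09),QP); rep("above")
arm.move_l(b2w(.033,.085,.010),QP,.12); arm.sleep(.1)
F0=np.array(arm.get_state()["force"]); np.save("F2.npy",F0); rep("low"); print(F0)
w=cam("wrist"); cv2.imwrite("pics/w5.png",w[0][:,:,::-1])
E
```

```text
above 28.12 b [32.5 85.2 89.6] F [-0.7 -0.3  0.7]
low 29.03 b [33.9 84.9 11.1] F [-0.  -0.2 -0.2]
[-0.0201225  -0.17138555 -0.17697536]
```

View pics/w5.png

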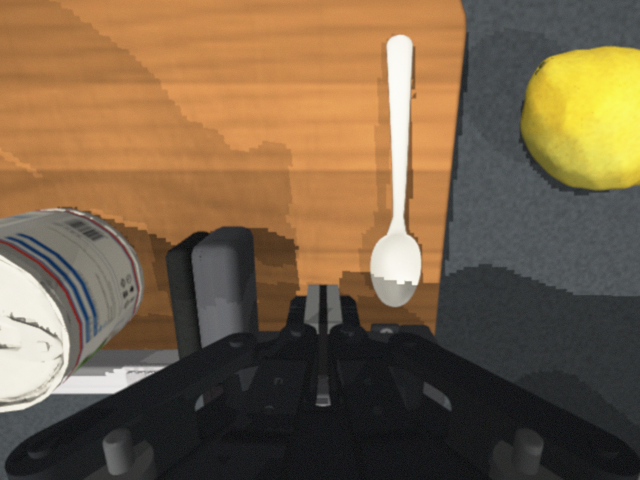

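View pics/t1.png

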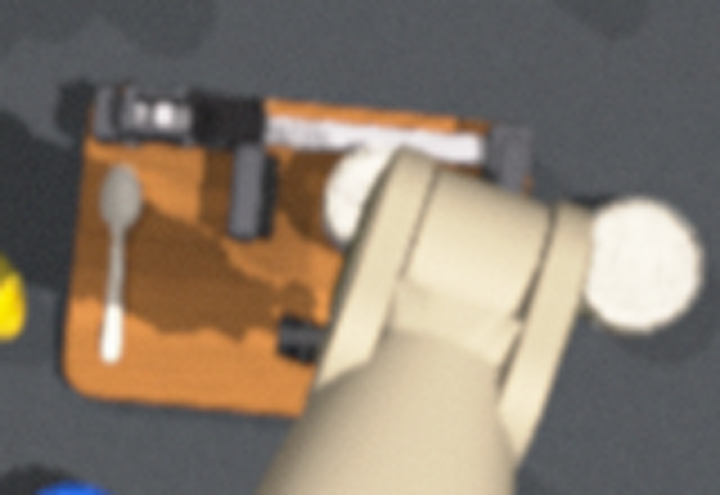

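In the wrist view the shut fingertips at (323,290) stand between the jaw arm (225,290) and the spoon (398,270), with the tin upright at the left. In the top view the tin at (360,190) stands against the bar, between the open jaws. Next I'll close the clamp.

```bash
python3 - <<'E'
from h import *
F0=np.load("F2.npy")
for y in list(np.arange(.075,.024,-.010))+list(np.arange(.020,-.030,-.0025)):
    arm.move_l(b2w(.033,y,.010),QP,.04); p,f,s=st(F0); rep(round(y,4),F0)
    if f[1]>19: break
E
```

```text
0.075 29.48 b [33.1 74.7 10.1] F [0.2 0.7 0.2]
0.065 29.88 b [33.  64.7 10. ] F [0.3 0.1 0.3]
0.055 30.28 b [33.  54.7 10. ] F [-0.4  0.9  0. ]
0.045 30.68 b [33.  44.5 10. ] F [0.1 0.8 0.7]
0.035 31.08 b [33.  34.5 10. ] F [0.4 0.7 0.2]
0.025 31.48 b [33.  24.9 10. ] F [-0.6  4.   0.4]
0.02 31.76 b [33. 20. 10.] F [ 0.3  2.9 -0.1]
0.0175 32.01 b [33.  17.7 10. ] F [-0.9  4.3 -0.9]
0.015 32.26 b [33.  15.2 10. ] F [ 0.4  4.4 -0.4]
0.0125 32.51 b [33.  12.5 10. ] F [-0.4  4.9  0. ]
0.01 32.76 b [33.   9.8 10. ] F [-0.   3.8  0.5]
0.0075 33.01 b [33.   7.4 10. ] F [0.3 4.  0.6]
0.005 33.26 b [33.   5.4 10. ] F [ 0.9  5.4 -0.6]
0.0025 33.51 b [33.   3.6 10. ] F [ 0.2  8.3 -1. ]
0.0 33.76 b [32.9  1.9 10. ] F [-0.   9.8  0.3]
-0.0025 34.01 b [32.9  0.2 10. ] F [-0.4 12.4  0.2]
-0.005 34.26 b [32.9 -1.6 10.1] F [-0.1 15.4  0.1]
-0.0075 34.51 b [32.9 -2.5 10.1] F [ 1.1 20.3  1.8]
```

It reached 20 N with the typical pad-spring ramp. I'll back off and check.

```bash
python3 - <<'E'
from h import *
F0=np.load("F2.npy")
arm.move_l(b2w(.033,-.009,.010),QP,.03); rep("push",F0)
arm.move_l(b2w(.033,.030,.010),QP,.1); rep("off",F0)
arm.move_l(b2w(.033,.030,.10),QP,.2)
arm.move_pose(b2w(-.04,-.01,.22),Q); rep("up",F0)
import pickle
w=cam("wrist"); pickle.dump(w,open("w6.pkl","wb")); cv2.imwrite("pics/w6.png",w[0][:,:,::-1])
p,d,K,k1,T=w
u,v=np.meshgrid(np.arange(640),np.arange(480)); X=BR.inv().apply(bydepth(np.c_[u.ravel(),v.ravel()],d,K,k1,T)-[C[0],C[1],.0215])
t=(X[:,2]>.054)&(X[:,2]<.064)&(X[:,0]<.062)&(X[:,0]>-.1)&(abs(X[:,1])<.15)
print('tin',cv2.minEnclosingCircle(X[t][:,:2].astype(np.float32)))
t=(X[:,2]>.036)&(X[:,2]<.047)&(X[:,0]<.05)&(X[:,0]>.015)&(abs(X[:,1])<.1)&(X[:,1]>-.05)
print('arm y',np.percentile(X[t][:,1],[2,50,98]))
E
```

```text
push 34.76 b [32.9 -2.6 10.1] F [ 1.  24.8  2.1]
off 35.3 b [33.1 29.4 10. ] F [ 1.2  0.2 -0.2]
up 37.23 b [-40.3  -9.9 218.9] F [ 0.3 -0.1  0.3]
tin ((0.0338982455432415, -0.07473123073577881), 0.03765372186899185)
arm y [-0.04022762 -0.02494618 -0.01272578]
```

View pics/w6.png

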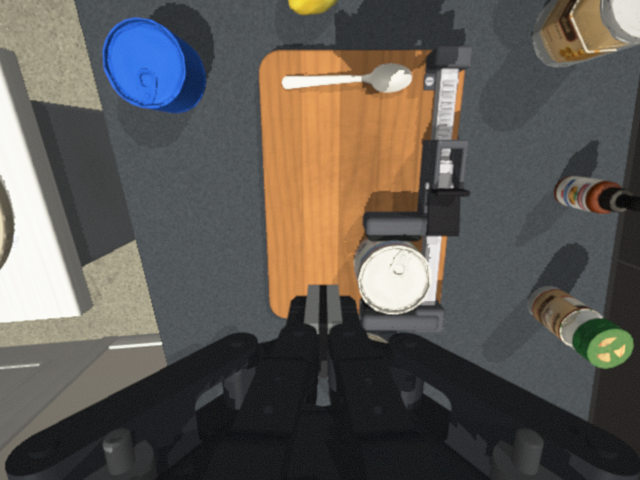

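The tin (lid at (395,278)) is upright between both jaws at board (33.9, -74.7) mm, touching the bar and the fixed jaw. The jaw's back is at -12.7 mm, so the pad is still compressed about 6 mm. The spoon and the other things in view haven't moved, and the robot is clear.

```bash
python3 -c "
from bench import arm
print(arm.hand_in())"
```

```text
the job is handed in; nothing more can be done
None
```

The tin is clamped upright against the bar and held by the ratchet, with the pad still compressed about 6 mm; I handed the job in at about 37 s of robot time, and no verdict came back.

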